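# Stamp the label of a microscope slide

## Task

Take the red-handled hand stamp out of its wooden block and press its brass foot squarely, with an even push of about 12 N for a good second, onto the middle of the white label of the glass slide lying on the sprung cradle, with the foot's longer edges along the slide. The cradle gives softly before the slide meets a hard anvil, and the glass cracks if pressed much harder. Lift the stamp straight off without smearing the mark or dragging the slide, and put it back upright in the pocket of its block, leaving the stain bottle, the blue case and the dish where they are.

Things in the scene. Friction and masses are not known exactly. Their poses are not given: they have to be found in the camera images.
- stamp: Loose hand stamp, about 0.2 kg, 92 mm tall, standing upright. From the bottom: brass foot 22 (x) x 20 (y) mm, 10 mm high; steel neck of 16 mm diameter; red grip block 34 (x) x 26 (y) mm from 30 to 90 mm above the foot's face, flat-sided, to be pinched across its 26 mm (along y). Origin: centre of the foot's flat lower face, z up along the stamp, x along the foot's longer edge.
- slide: Loose thick glass cavity slide, 76 (x) x 26 (y) x 3 (z) mm, 16 g, lying flat and loose on the sprung cradle with about 4 mm of play to the cradle's rims. Origin: centre of its underside; its +x end carries the white label, 26 x 26 mm, with a thin blue frame.
- label (a point): Centre of the white label on the slide's top face, 25 mm from the slide's middle towards its +x end; x along the slide, z up.
- jig: Fixed marking jig, grey base 126 (x) x 76 (y) mm, top rim 32 mm above its origin. In it a black sprung cradle 94 x 44 mm, with blue rims 2 mm high around an 84 x 34 mm floor, carries the slide. Origin: centre of the jig near its base, x along the slide's length; its screw feet are set differently each time, so its height varies by some 12 mm.
- bed_mid (a point): Middle of the cradle's floor when unloaded, 40 mm above the jig's origin; stays with the jig's base. Pressed, the cradle sinks level from about 2 N, 0.5 N more per mm, until the slide lands on a rigid steel anvil hidden under it, 1.5 to 7.5 mm down, different each time (unseen; felt as a sharp rise of force at 3 to 6 N).
- stand: Fixed wooden parking block of the stamp, 64 (x) x 60 (y) x 20 mm, with an open-topped pocket 30 (x) x 28 (y) mm, 12 mm deep, in its middle. Origin: centre of the underside; x is the pocket's longer way, along which the foot's longer edge lies.
- pocket (a point): Centre of the pocket's floor, 8 mm above the block's underside; the stamp's origin rests here.
- stain: Bystander: amber stain bottle with black cap, 42 mm diameter, 85 mm tall, loose. Origin: centre of its underside.
- case: Bystander: closed blue instrument case, 160 x 62 x 23 mm, loose. Origin: centre of its underside.
- dish: Bystander: closed clear dish, 92 mm diameter, 18 mm high, loose. Origin: centre of its underside.
Not all that is in view belongs to the job. Of the things that look like the stamp, the largest one is meant.

How it is judged:
By the outcome, as a careful person would: the job done as asked, in the order asked, and still so for the second after the job is handed in, with the robot touching nothing.
It also fails if it takes over 56 s, if anything falls off the work surface, if the arm or the gripper's body presses on something with over 40 N, if the wrist force passes 120 N, or if a joint passes its speed limit or range.

## Robot

A 7-joint arm with a two-finger parallel gripper is mounted at the origin on the work surface. World frame = base frame: x ahead of the robot, y to its left, z up, the work surface at z = 0. Lengths are in m, angles in rad, forces in N, time in s.
With the tool pointing down it reaches from about 0.35 to 0.9 m from the base axis. Payload 19.9 kg.
Tool frame: the origin (TCP) lies between the finger pads; the fingertips stand 19 mm ahead of it and the grasp point (between the pads) is the TCP; z points along the fingers, y is the line along which they close (so a half turn about z gives the same grasp; the last joint's range is limited). The gripper opens to 94 mm and grips with 3 to 60 N. Pads are 16 mm wide; open, the fingers measure 119 mm over their backs; the gripper's body (75 mm by 177 mm) begins 78 mm behind the grasp point.
Start: joints at [1.278, 0.417, -0.01, 1.614, 0.005, 1.111, -0.053], TCP at [0.156, -0.605, 0.224] pointing down, gripper open.
Joint ranges: [-2.81, 2.81], [-0.39, 2.02], [-1.27, 1.25], [0.06, 2.57], [-1.19, 4.33], [0.19, 2], [-2.82, 2.82]. Speed limits (rad/s): [1.89, 1.89, 2.39, 2.39, 3.01, 3.01, 3.01].

## Interface

Orientations are given as a 3x3 rotation matrix whose columns are the frame's x, y, z axes.
In Python, from rig import robot gives the robot as it stands. Calls block until the motion is done:
- robot.move_ptp(position, orientation): joint-space move of the TCP to a pose.
- robot.move_linear(position, velocity=0.15, frame=None, threshold=None): straight line of the TCP; frame=None keeps the orientation; velocity is the mean speed in m/s. With threshold (N) it stops when the force on the tool has changed by that much, and returns True; else False.
- robot.goto_joints(angles): joint-space move.
- robot.gripper_to(opening): finger opening in m; the grip force is fixed at half the most; returns when the fingers have stopped.
- robot.pause(seconds).
- robot.ik(position, orientation): joint angles nearest the present ones, or None.
- robot.get_state(): the state.
- robot.grab_frame(name): name is "side" or "top" or "wrist"; returns the picture (480x640x3 uint8, red, green, blue); there is no depth.
- robot.camera_info(name): a dict with "fx", "fy", "cx", "cy" (pixels), "rvec" (rotation vector, rad) and "tvec" (3), from world to camera coordinates, as OpenCV has them. Camera axes: x right, y down, z forward; pixel columns grow to the right and rows downward; lengths in m; the calibration is good to about 2 mm. A picture is of the moment at which its call begins: read the wrist's pose just before it. camera_info takes no time and is no camera call; for the wrist camera it gives the pose at the moment of the call.
A pose or a line that the arm cannot do raises robot.PlanningError and nothing moves.
- robot.sign_off(): hands the job in; it is judged then, once.
The state is a dict: "time": time; "qpos": joint angles; "joint_vel": joint speeds; "effort": joint torques, N m; "ee_pos": TCP position; "tool_rot": TCP orientation; "force": force on the tool from outside, world axes, zero at the start; "moment": the same for the moment, N m; "opening": finger opening in m; "grasp_force": force on a finger pad.
Only numpy, scipy, OpenCV 4.12 (cv2) and the standard library are available. Lean on these libraries where they do the work, as an engineer would, in place of code of your own. Each camera call takes 0.05 s, during which the arm holds its last target. There are 200 camera calls.

## Working session

There is one attempt and no reset: what is moved stays moved. The work goes in short steps, each a Python script; the robot and the scene stay as the last script left them, time stands still between calls to the robot, and variables do not carry over. Pictures are saved under pics/ and viewed, at most 10 in all, crops included, and the job is handed in when it is done.

```bash
ls; mkdir -p pics
python3 - <<'E'
from rig import robot
import cv2,numpy as np
for n in ["top","side"]:
    cv2.imwrite(f"pics/{n}0.png",robot.grab_frame(n)[:,:,::-1])
    print(n,robot.camera_info(n))
s=robot.get_state();print(s['time'],s['force'],s['tool_rot'],s['opening'])
E
```

```text
pics
top {'fx': 466.5486062373996, 'fy': 466.5486062373996, 'cx': 319.9927152430313, 'cy': 230.58523173084586, 'rvec': array([ 2.22715847, -2.1840576 ,  0.08441528]), 'tvec': array([-0.02738795,  0.60710124,  1.1450022 ])}
side {'fx': 438.455488771552, 'fy': 438.455488771552, 'cx': 321.8472286017343, 'cy': 240.93056204872255, 'rvec': array([ 0.27991403, -2.88963864,  1.01447393]), 'tvec': array([0.58279551, 0.11521765, 0.87717578])}
0.1 [ 0.21599961  0.29430615 -0.47048879] [[ 9.68469180e-01  2.49133083e-01 -3.93836290e-04]
 [ 2.49133370e-01 -9.68468577e-01  1.08608130e-03]
 [-1.10839289e-04 -1.14995403e-03 -9.99999333e-01]] 0.09426832960486103
```

View pics/top0.png

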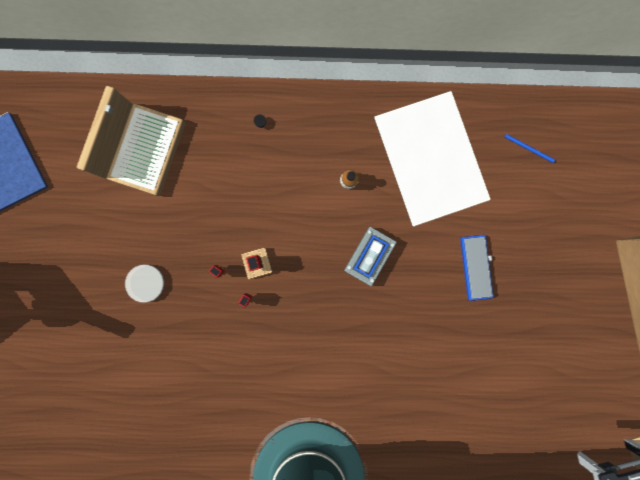

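View pics/side0.png

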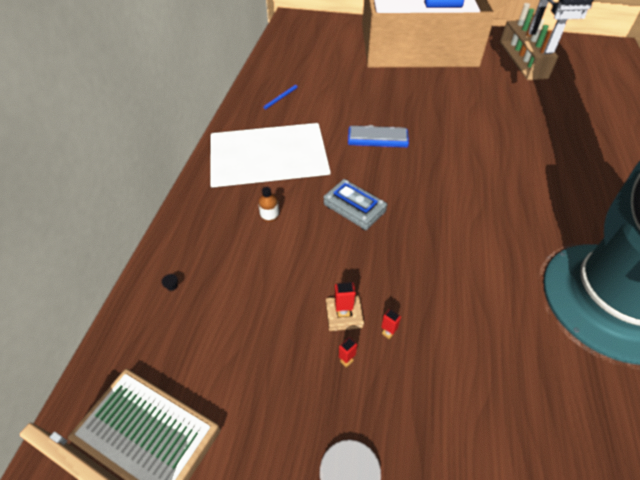

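Things that could be taken for the stamp (top view): (255,263), standing in the wooden block; (217,271) and (246,300), smaller ones standing free. The largest is the one in the block at (255,263). The jig is at about (371,256), with the white label to one side. Next I'll work out rough positions and take wrist views.

```bash
cat > h.py <<'E'
from rig import robot
import numpy as np, cv2
def cam(n):
    c=robot.camera_info(n); K=np.array([[c['fx'],0,c['cx']],[0,c['fy'],c['cy']],[0,0,1]])
    return K,np.array(c['rvec']),np.array(c['tvec'])
def w(c,px,z):
    K,r,t=c; R=cv2.Rodrigues(r)[0]; o=-R.T@t
    d=R.T@np.linalg.solve(K,[px[0],px[1],1]); return o+d*(z-o[2])/d[2]
def tri(ca,pa,cb,pb):
    P=[c[0]@np.c_[cv2.Rodrigues(c[1])[0],c[2]] for c in (ca,cb)]
    X=cv2.triangulatePoints(P[0],P[1],np.float64(pa),np.float64(pb))[:,0]; return X[:3]/X[3]
def down(yaw):  # tool y axis at angle yaw (rad) in world, z down
    y=np.array([np.cos(yaw),np.sin(yaw),0]); z=np.array([0,0,-1.]); return np.c_[np.cross(y,z),y,z]
E
python3 - <<'E'
from h import *
t=cam("top")
for n,p,z in [("stamp",(255,263),.098),("block",(257,263),.02),("jig",(371,256),.045),("s1",(217,271),.05),("s2",(246,300),.05),("stain",(349,179),.08),("dish",(145,283),.018),("case",(478,268),.02)]: print(n,w(t,p,z).round(3))
K,r,tv=cam("wrist");R=cv2.Rodrigues(r)[0];s=robot.get_state();T=s['tool_rot']
print("cam in tool", T.T@(-R.T@tv-s['ee_pos']), (T.T@R.T).round(3),K)
im=robot.grab_frame("top")[:,:,::-1]; a=im[215:325,190:430]
cv2.imwrite("pics/c1.png",cv2.resize(a,None,fx=3.3,fy=3.3,interpolation=cv2.INTER_CUBIC))
E
```

```text
stamp [0.526 0.134 0.098]
block [0.524 0.138 0.02 ]
jig [ 0.547 -0.14   0.045]
s1 [0.504 0.23  0.05 ]
s2 [0.436 0.159 0.05 ]
stain [ 0.728 -0.081  0.08 ]
dish [0.47  0.411 0.018]
case [ 0.522 -0.411  0.02 ]
cam in tool [ 8.12516296e-02 -7.65453644e-05 -1.59666097e-01] [[ 0.001 -0.96  -0.278]
 [ 1.     0.001 -0.   ]
 [ 0.    -0.278  0.96 ]] [[343.84015588   0.         317.82837948]
 [  0.         343.84015588 240.3648176 ]
 [  0.           0.           1.        ]]
```

View pics/c1.png

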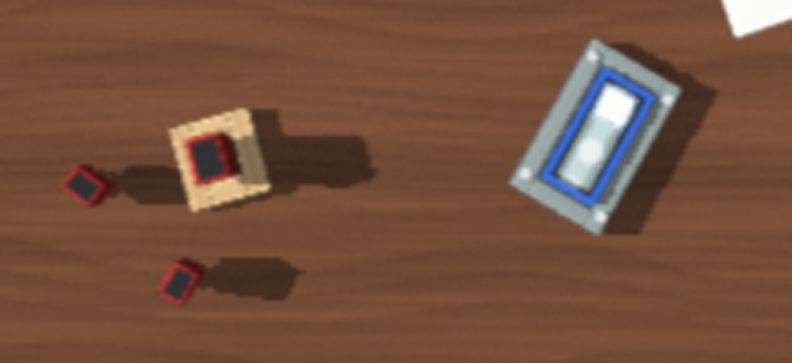

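The crop confirms the choice. The largest stamp stands in the block, with its long axis at about +14° in the world. The slide's label is at its far right end at (617,100), so the slide's yaw is about -30°. Next are wrist views with the camera straight above the label and then above the stamp.

Run:
```python
from h import *
import pickle
D={}
def view(n,xy,yaw,z):
    d=np.array([np.cos(yaw),np.sin(yaw)]); p=np.r_[np.array(xy)-.081*d,z]
    robot.move_ptp(p,down(yaw-np.pi/2)); robot.pause(.3)
    D[n]=cam("wrist"); im=robot.grab_frame("wrist"); D[n+"im"]=im
    cv2.imwrite(f"pics/{n}.png",im[:,:,::-1]); print(n,robot.get_state()['time'],robot.get_state()['qpos'])
view("jig",(.569,-.153),np.radians(-30.5),.16)
view("st",(.526,.134),np.radians(14),.20)
pickle.dump(D,open("D.pkl","wb"))
```

```text
jig 2.6667 [ 0.43361498  0.30976528 -0.32125949  1.94712226  0.1228973   0.90330185
 -2.05301076]
st 3.95 [ 0.23380382  0.1948384  -0.60777738  2.01400049  0.13417627  0.97143243
 -1.76878727]
```

View pics/jig.png

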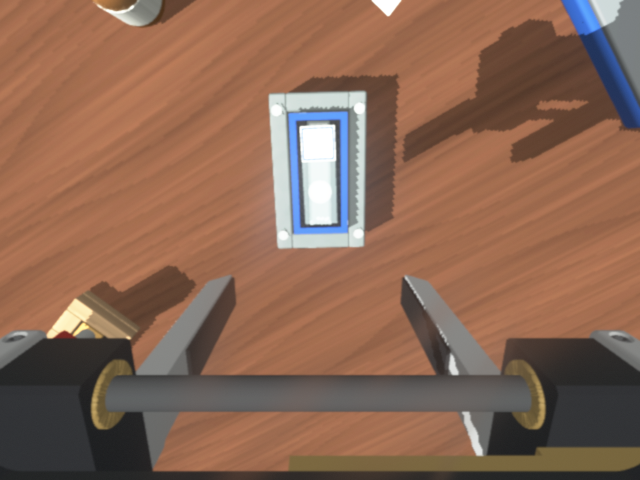

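View pics/st.png

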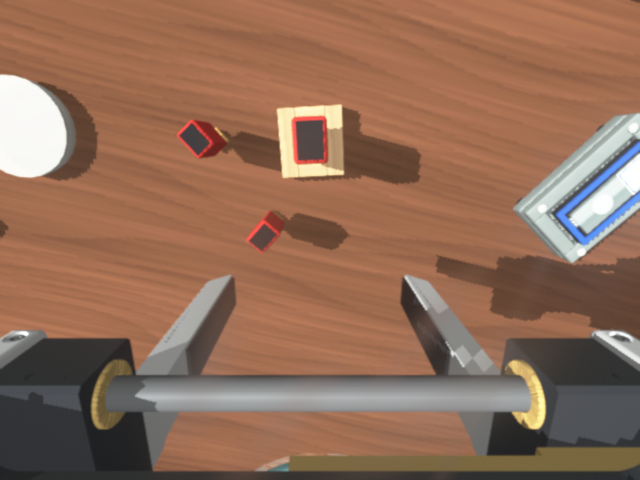

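The jig view shows the label at about (318,144) and the cradle at about (320,172). The stamp view shows the stamp top at about (310,139) in a block spanning (278–345, 105–178). I'll read the corners from one enlarged crop.

Run:
```python
import cv2,numpy as np
a=cv2.imread("pics/jig.png")[85:255,265:375]; b=cv2.imread("pics/st.png")[95:190,265:360]
A=cv2.resize(a,None,fx=3.5,fy=3.5,interpolation=cv2.INTER_CUBIC);B=cv2.resize(b,None,fx=4,fy=4,interpolation=cv2.INTER_CUBIC)
o=np.zeros((600,800,3),np.uint8);o[:595,:385]=A;o[:380,400:780]=B
cv2.imwrite("pics/c2.png",o)
```

```text
(no output)
```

View pics/c2.png

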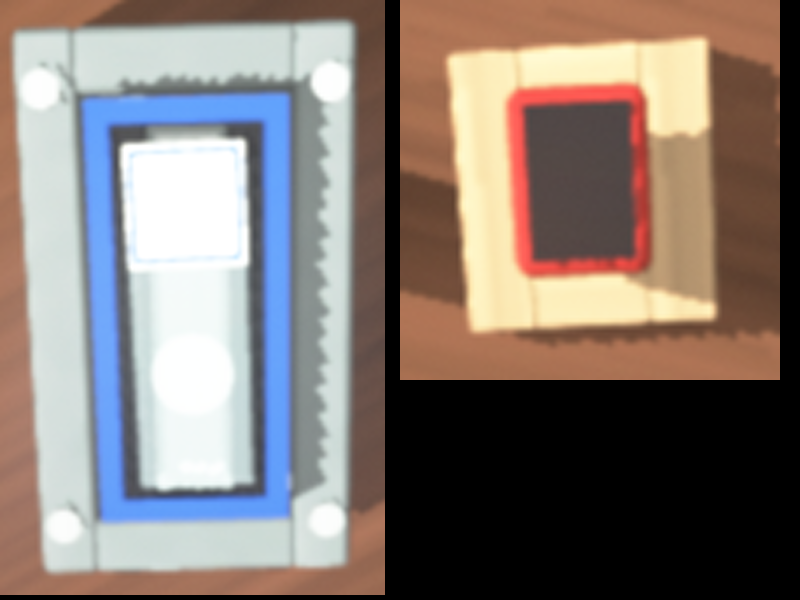

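```bash
cat > fit.py <<'E'
from h import *
import pickle
from scipy.optimize import least_squares
D=pickle.load(open("D.pkl","rb"))
def corners(L,W): return np.array([[L/2,W/2],[L/2,-W/2],[-L/2,-W/2],[-L/2,W/2]])
def proj(c,x,y,yaw,z,P):
    R=np.array([[np.cos(yaw),-np.sin(yaw)],[np.sin(yaw),np.cos(yaw)]])
    Q=np.c_[P@R.T+[x,y],np.full(len(P),z)]
    return cv2.projectPoints(Q,c[1],c[2],c[0],None)[0][:,0]
J=lambda a:(np.array(a)+.5)/3.5-.5+[265,85]
S=lambda a:(np.array(a)-[400,0]+.5)/4-.5+[265,95]
jo=J([(13,30),(354,22),(347,566),(47,573)]);cr=J([(79,97),(291,92),(291,517),(102,521)])
la=J([(120,143),(246,139),(248,268),(127,272)])
bl=S([(447,53),(709,38),(716,318),(470,332)]);rt=S([(507,88),(642,86),(650,270),(519,275)])
fj=lambda p:np.r_[proj(D["jig"],*p[:3],p[3]+.032,corners(.126,.076))-jo,proj(D["jig"],*p[:3],p[3]+.042,corners(.094,.044))-cr].ravel()
rj=least_squares(fj,[.55,-.14,-.53,.01]);print("jig",rj.x.round(4),np.degrees(rj.x[2]),rj.fun.reshape(-1,2).round(1).tolist())
fl=lambda p:(proj(D["jig"],*p,rj.x[3]+.043,corners(.026,.026))-la).ravel()
rl=least_squares(fl,[.57,-.15,-.53]);print("label",rl.x.round(4),np.degrees(rl.x[2]),rl.fun.round(1))
fb=lambda p:(proj(D["st"],*p,.02,corners(.064,.060))-bl).ravel()
rb=least_squares(fb,[.52,.13,.2]);print("block",rb.x.round(4),np.degrees(rb.x[2]),rb.fun.round(1))
fr=lambda p:(proj(D["st"],*p,.098,corners(.034,.026))-rt).ravel()
rr=least_squares(fr,[.52,.13,.2]);print("stamp",rr.x.round(4),np.degrees(rr.x[2]),rr.fun.round(1))
c,s=np.cos(rj.x[2]),np.sin(rj.x[2]); print("label in jig", np.array([[c,s],[-s,c]])@(rl.x[:2]-rj.x[:2]))
E
python3 fit.py
```

```text
jig [ 0.5458 -0.1407 -0.5058  0.0012] -28.979242540133548 [[-0.5, -0.4], [0.6, -0.9], [0.7, 0.0], [-0.6, 0.2], [1.3, 0.9], [-1.1, 0.7], [-0.8, -0.3], [0.3, -0.2]]
label [ 0.5674 -0.152  -0.4983] -28.55149176786906 [ 1.   0.9 -0.8  0.9 -0.7 -1.   0.6 -1. ]
block [0.5238 0.1395 0.296 ] 16.957105275789125 [ 0.2 -0.2 -0.4 -0.1  0.1  0.2  0.1 -0. ]
stamp [0.5254 0.1394 0.2835] 16.241274566570347 [-1.1 -0.5  1.4 -1.5  0.9  1.  -1.3  1.2]
label in jig [0.02440019 0.00061124]
```

Run:
```python
from h import *
import pickle
D=pickle.load(open("D.pkl","rb"))
J=lambda a:(np.array(a)+.5)/3.5-.5+[265,85]
for z in (.048,.055):
  m=[w(D["jig"],J(p),z)[:2] for p in [(183,141),(197,488),(185,94.5),(196.5,519)]]
  print(z,np.degrees(np.arctan2(*(m[0]-m[1])[::-1])),np.linalg.norm(m[0]-m[1]),np.degrees(np.arctan2(*(m[2]-m[3])[::-1])),np.linalg.norm(m[2]-m[3]),w(D["jig"],J((185,205.5)),z)[:2])
yaw=np.radians(16.8);R=down(yaw-np.pi/2)
robot.gripper_to(.055)
robot.move_ptp([.525,.1394,.15],R); robot.move_linear([.525,.1394,.072],velocity=.08); robot.pause(.3)
print(robot.get_state()['force'])
robot.gripper_to(.0); robot.pause(.3); s=robot.get_state(); print(s['opening'],s['grasp_force'],s['force'],s['ee_pos'])
robot.move_linear([.525,.1394,.18],velocity=.1); robot.pause(.4)
s=robot.get_state(); print(s['time'],s['opening'],s['grasp_force'],s['force'],s['moment'])
c=cam("wrist");im=robot.grab_frame("wrist");pickle.dump((c,s,im),open("G.pkl","wb"))
side=robot.grab_frame("side")
o=np.zeros((600,800,3),np.uint8)
a=cv2.resize(im[190:400,220:420],None,fx=2,fy=2,interpolation=cv2.INTER_CUBIC);o[:420,:400]=a
b=cv2.resize(side[230:345,290:420],None,fx=3,fy=3,interpolation=cv2.INTER_CUBIC);o[:345,405:795]=b
cv2.imwrite("pics/g.png",o[:,:,::-1])
```

```text
0.048 -28.07662562090551 0.0763979138577412 -28.832854501687777 0.09315958019704462 [ 0.56758787 -0.15205835]
0.055 -28.07662562090549 0.07442915573282241 -28.83285450168781 0.09075887746622815 [ 0.56762764 -0.1520944 ]
[-0.42757255 -0.59935725 -0.24995501]
0.02612602214398812 29.996029436588287 [-0.36298157  0.68950415 -0.38271874] [0.52500919 0.13941304 0.07199517]
9.1 0.025603277584731358 29.99582201242447 [-0.06225751  0.77719086 -1.43816551] [ 0.00369132 -0.02156011  0.02596274]
```

View pics/g.png

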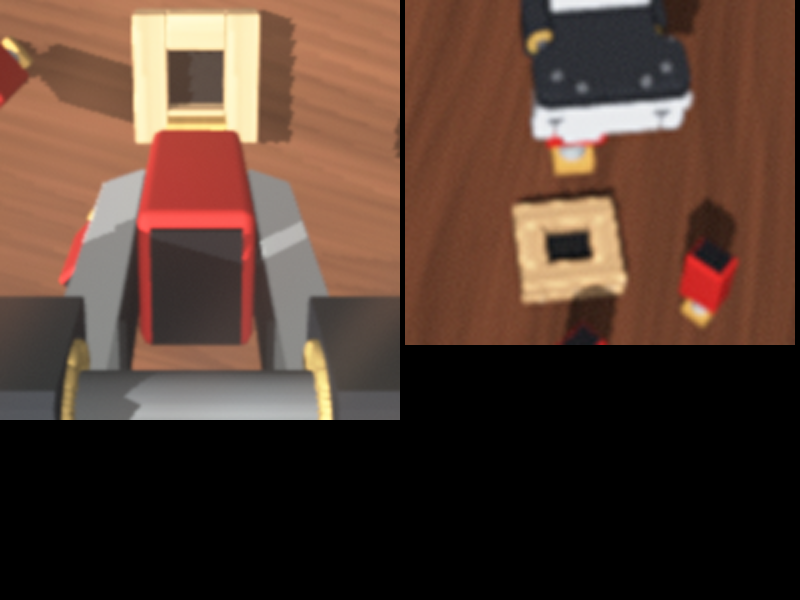

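Run:
```python
from h import *
import pickle
c,s,im=pickle.load(open("G.pkl","rb"))
P=lambda a:(np.array(a)+.5)/2-.5+[220,190]
T=s['tool_rot']
off=[]
for px,h in [((151,230),.092),((243,230),.092),((151,344),.092),((243,344),.092),((141,211),.090),((250,211),.090)]:
    q=T.T@(w(c,P(px),s['ee_pos'][2]-.064+h)-s['ee_pos']); off.append(q); print(q.round(4))
m=np.mean(off[:4],0); print("off",m)
yaw=np.radians(-28.4);d=np.array([np.cos(yaw),np.sin(yaw)]);
L=np.array([.5675,-.1520])-m[0]*d; R=down(yaw-np.pi/2)
robot.move_ptp(np.r_[L,.19],R); robot.move_linear(np.r_[L,.130],velocity=.08); robot.pause(.4)
s=robot.get_state(); print(s['time'],s['ee_pos'],L,s['force'],s['tool_rot'].round(4).tolist(),s['opening'])
wi=robot.grab_frame("wrist"); side=robot.grab_frame("side"); top=robot.grab_frame("top")
o=np.zeros((600,800,3),np.uint8)
o[:380,:400]=cv2.resize(wi[160:350,220:420],None,fx=2,fy=2,interpolation=cv2.INTER_CUBIC)
o[:400,405:805-5+0]=cv2.resize(side[150:250,300:399],(395,400),interpolation=cv2.INTER_CUBIC)
cv2.imwrite("pics/p.png",o[:,:,::-1])
```

```text
[ 0.0148 -0.0096 -0.028 ]
[ 0.0149  0.0098 -0.028 ]
[-0.013  -0.0101 -0.028 ]
[-0.013   0.0103 -0.028 ]
[ 0.0183 -0.0118 -0.026 ]
[ 0.0183  0.0113 -0.026 ]
off [ 0.00091886  0.00011389 -0.02800014]
11.6333 [ 0.56677546 -0.15160462  0.13015725] [ 0.56669173 -0.15156297] [-0.70471574  0.52463518 -1.24581549] [[0.8796, -0.4756, 0.0003], [-0.4756, -0.8796, -0.0001], [0.0003, -0.0, -1.0]] 0.025543873501339565
```

View pics/p.png

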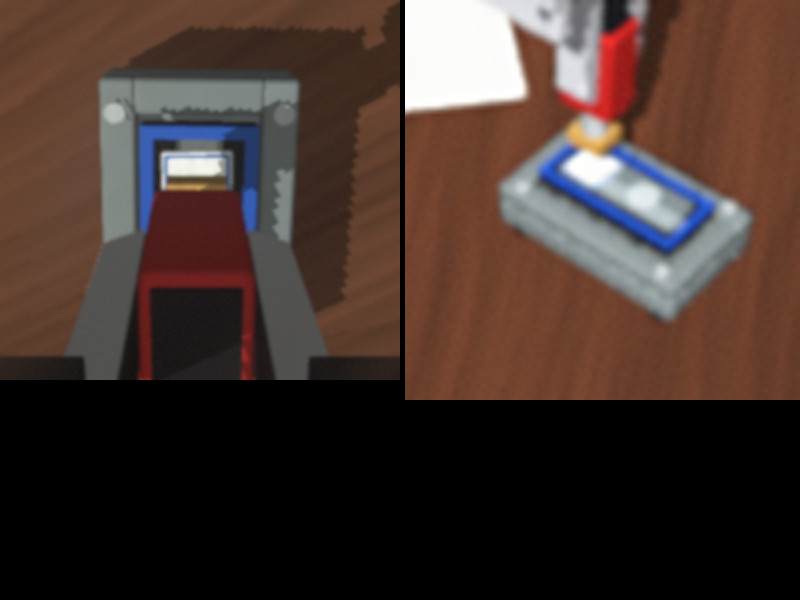

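The foot is centred sideways over the label (both about 163–230 in the crop) and aligned with it. Now the force-guarded press.

Run:
```python
from h import *
def F(n=4):
    v=[]
    for _ in range(n): v.append(robot.get_state()['force']); robot.pause(.02)
    return np.mean(v,0)
yaw=np.radians(-28.4);d=np.array([np.cos(yaw),np.sin(yaw)]);R=down(yaw-np.pi/2)
L=np.array([.5675,-.1520])-.00092*d
f0=F(8);N=lambda n=4:F(n)[2]-f0[2]
hit=robot.move_linear(np.r_[L,.098],velocity=.012,frame=R,threshold=1.5)
z=robot.get_state()['ee_pos'][2];n=N();print("hit",hit,z,n,f0)
if hit:
    zc=z
    log=[]; t0=None
    for i in range(150):
        if n>=11.3: break
        # coarse on the springs, fine on the anvil
        st=.0004 if n<4 and not(log and n-log[-1]>.6) else .00015
        if n>6.5: st=.0001
        z-=st
        if zc-z>.012: print("too deep");break
        log.append(n); robot.move_linear(np.r_[L,z],velocity=.004,frame=R); n=N(2)
    print(np.round(log,1).tolist(),n,z,zc-z)
    s=robot.get_state();print(s['time'],s['ee_pos'],s['force']-f0,s['moment'],s['opening'])
```

```text
hit True 0.10899413704813478 2.236726803806386 [-0.22080298  0.16692053 -1.51684401]
[2.2, 3.0, 3.0, 2.8, 3.3, 4.3, 3.0, 4.1, 4.2, 3.8, 4.2, 4.5, 4.4, 4.5, 4.4, 4.5, 4.0, 5.0, 5.2, 4.8, 5.1, 5.3, 5.0, 4.9, 5.7, 5.0, 5.6, 4.9, 6.9, 8.0, 9.7, 10.4] 12.994983841357978 0.10264413704813484 0.006349999999999939
22.725 [ 0.56677973 -0.15155064  0.10308397] [-3.77657957  0.70191358 12.9656494 ] [ 0.21848165  1.2265415  -0.03142022] 0.02553388104514629
```

Run:
```python
from h import *
f0=np.array([-.22080298,.16692053,-1.51684401])
yaw=np.radians(-28.4);d=np.array([np.cos(yaw),np.sin(yaw)]);R=down(yaw-np.pi/2)
L=np.array([.5675,-.1520])-.00092*d; z=.10264413704813484
def F(T):
    v=[]
    for _ in range(int(T/.02)): v.append(robot.get_state()['force']-f0); robot.pause(.02)
    return np.mean(v,0),np.std(v,0)
a=F(.3);print(a); n=a[0][2]
for _ in range(4):
    if abs(n-12)<.5: break
    z-=np.clip((12-n)/30e3,-.0001,.0001); robot.move_linear(np.r_[L,z],velocity=.004,frame=R); a=F(.2);n=a[0][2];print(n,z)
a=F(1.3);print("hold",a,robot.get_state()['ee_pos'])
robot.move_linear(np.r_[L,.125],velocity=.02,frame=R)
robot.move_linear(np.r_[L,.18],velocity=.1,frame=R); robot.pause(.3)
s=robot.get_state();print(s['time'],s['force'],s['opening'],s['ee_pos'])
c=cam("wrist");im=robot.grab_frame("wrist"); side=robot.grab_frame("side")
import pickle;pickle.dump((c,s,im),open("A.pkl","wb"))
o=np.zeros((480,800,3),np.uint8)
o[:480,:400]=cv2.resize(im[110:350,220:420],None,fx=2,fy=2,interpolation=cv2.INTER_CUBIC)
o[:400,405:]=cv2.resize(side[150:250,300:399],(395,400),interpolation=cv2.INTER_CUBIC)
cv2.imwrite("pics/a.png",o[:,:,::-1])
```

```text
(array([-4.11230015,  0.34918912, 12.75382799]), array([0.42401977, 0.40296545, 0.38706698]))
12.391406804679404 0.10266926464785045
hold (array([-3.92448849,  0.39868459, 12.36494377]), array([0.45708331, 0.51170582, 0.3967998 ])) [ 0.56674726 -0.15156541  0.10306031]
26.7417 [ 0.26337904  0.73912297 -1.9342293 ] 0.025721778365599086 [ 0.56654065 -0.1514931   0.17957177]
```

View pics/a.png

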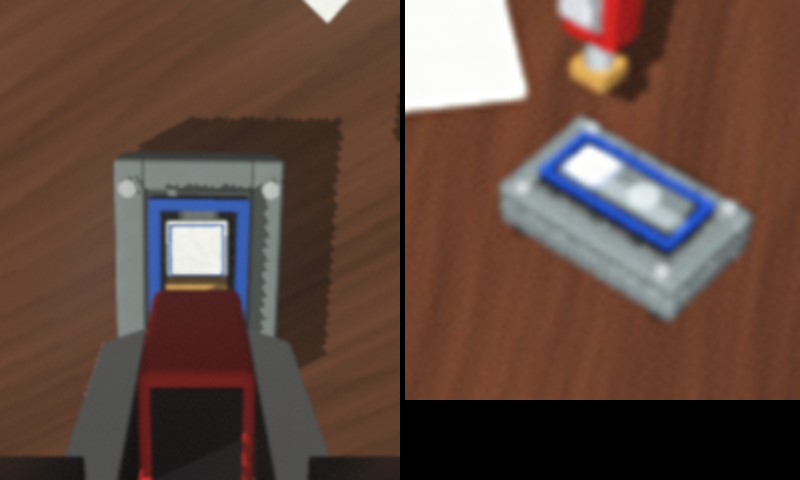

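No mark can be seen, but the slide sits as before and nothing was dragged. The press averaged 12.4 N over the 1.3 s hold. Now I'll return the stamp.

Run:
```python
from h import *
yaw=np.radians(17);d=np.array([np.cos(yaw),np.sin(yaw)]);R=down(yaw-np.pi/2)
L=np.array([.5238,.1395])-.00092*d
robot.move_ptp(np.r_[L,.18],R); robot.move_linear(np.r_[L,.10],velocity=.08,frame=R); robot.pause(.2)
robot.move_linear(np.r_[L,.078],velocity=.03,frame=R)
hit=robot.move_linear(np.r_[L,.070],velocity=.01,frame=R,threshold=2)
s=robot.get_state();print(hit,s['ee_pos'],s['force'],s['time'])
if s['ee_pos'][2]<.0745:
    robot.gripper_to(.05); robot.pause(.2)
    robot.move_linear(np.r_[L,.15],velocity=.1,frame=R)
    p=np.r_[L-.081*d,.20]; robot.move_linear(p,velocity=.15,frame=R); robot.pause(.3)
print(robot.get_state()['time'])
im=robot.grab_frame("wrist"); side=robot.grab_frame("side")
o=np.zeros((460,800,3),np.uint8)
o[:450,:400]=cv2.resize(im[70:220,230:364],(400,450),interpolation=cv2.INTER_CUBIC)
o[:460,405:]=cv2.resize(side[230:345,300:399],(395,460),interpolation=cv2.INTER_CUBIC)
cv2.imwrite("pics/r.png",o[:,:,::-1])
```

```text
True [0.52289173 0.13922396 0.07191534] [ 0.36874895 -1.08853954  7.13139883] 30.8167
33.6167
```

View pics/r.png

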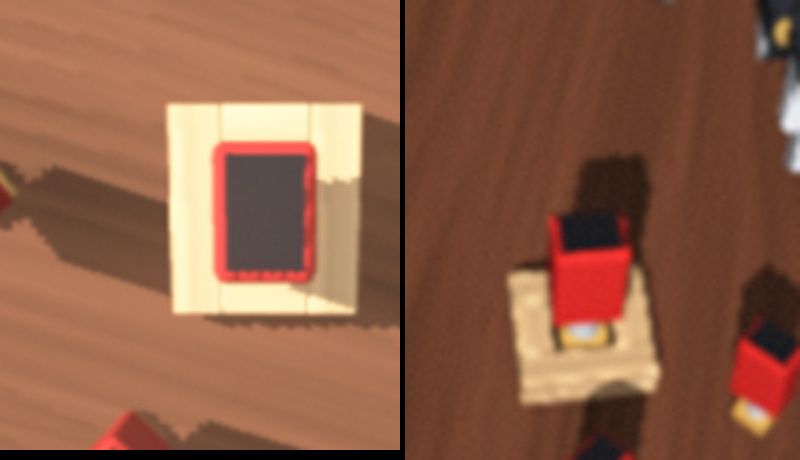

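The stamp stands upright, centred in its pocket (top at about (265,212) in the block at (167–362, 103–313) of the crop), and the gripper is clear.

```bash
python3 -c "
from rig import robot
print(robot.sign_off())"
```

```text
the job is handed in; nothing more can be done
None
```

I pressed the stamp onto the middle of the label at about 12.4 N for over a second, lifted it straight off and put it back upright in its block at about 34 s; no mark shows on the label in the pictures, and a steady sideways force of about 4 N was measured during the press, though the slide had not visibly moved afterwards.

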